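# Clear the scrap off the finished board, then lay the separator

### The arm

A 7-joint arm with a two-finger parallel gripper is mounted at the origin on the work surface. World frame = base frame: x ahead of the robot, y to its left, z up, the work surface at z = 0. Lengths are in m, angles in degrees, forces in N, time in s.
With the tool pointing down it reaches from about 0.425 to 0.875 m from the base axis. Payload 4.7 kg.
Tool frame: the origin (TCP) lies at the very end of the fingers, on their centre line; the grasp point (between the pads) lies 19 mm behind it; z points along the fingers, y is the direction in which the jaws open and shut (so a half turn about z gives the same grasp; the last joint's range is limited). The gripper opens to 87 mm and grips with 3 to 60 N. Pads are 19 mm wide; open, the fingers measure 117 mm over their backs; the gripper's body (75 mm by 190 mm) begins 51 mm behind the grasp point.
Start: joints at [74.032, 18.392, -4.016, 83.108, 1.295, 78.541, -3.26], TCP at [0.188, -0.622, 0.223] pointing down, gripper open.
Joint ranges: [-163.93, 163.93], [-17.29, 119.83], [-79.2, 71.16], [3.27, 140.29], [-89.18, 269.18], [5.43, 117.66], [-154.24, 154.24]. Speed limits (degrees/s): [147.25, 147.25, 180, 180, 180, 180, 180].

### API

Orientations are given as [roll, pitch, yaw] about the fixed x, y, z axes, in that order (R = Rz(yaw) Ry(pitch) Rx(roll)).
In Python, from cell import * gives the robot as it stands.
- The arm moves only by the tool drive_tool, never from a script. Its argument "moves" is text: rows parted by semicolons, each of 5 numbers parted by spaces: the shift along the tool's x, y, z in m, then the turn about the tool's z in degrees, then the gripper's target within -1 to 1 (fully open at 1, half-way at 0, shut at -1). In form: x y z yaw fingers; .... A call has exactly 8 rows; each row is the pose to reach, as a shift and turn from the pose commanded when the call began, along the tool's axes at that moment; what a row does not reach only later rows make up. A row lasts 1/10 s, in which the tool goes at most 50 mm and 8.59 degrees, less where a joint would pass 70% of its speed; a pose out of reach is approached as far as the arm can. A call with a gripper value outside its range is refused whole. The fingers move at their own pace and stop on an object; "grip_force" is the grip in N (left out, the last holds). Time passes only in rows, so rows that repeat a pose let the fingers close, or fill a call up. It gives the time, the measured TCP pose, the force and the opening at its end, in the units of the state.
- get_obs(): the state, without advancing time (a new reading comes with each control period).
- read_camera(name): name is "scene" or "top" or "wrist"; returns (picture, depth): 400x640x3 uint8, red, green, blue; 400x640 float32, m along the optical axis (not along the pixel's ray), 0 where there is no reading.
- calibration(name): a dict with "intrinsics" (3x3 intrinsics, pixels), "cam_to_world" (4x4, takes a point from camera to world coordinates); the wrist camera has in their place "T_tool_cam" (4x4, takes a point from camera to tool coordinates, whose origin is the TCP and whose axes are the flange's). Camera axes: x right, y up, looking along -z (the intrinsics and any distortion apply to the point x, -y, -z); pixel columns grow to the right and rows downward; lengths in m; the calibration is good to about 2 mm. A picture is of the moment at which its call begins: read the wrist's pose just before it. calibration takes no time and is no camera call.
- sign_off(): hands the job in, once; it reports no verdict.
Trained networks look in the newest picture that a camera, given by its name, has taken for a name from the list of things; names that differ only in an ending like _2 or _b are one class to them, and where a whole thing is asked for, a point or a joint stands for the part that bears it (a point fixed in the world has none). Each returns a list of dicts, best first, with "conf" (0 to 1); they miss things now and then, are a little off and sometimes report something else, mostly with a low value. They report only what shows in the picture. A call takes as long as a camera call. They do not tell look-alikes from the thing itself.
- search_frame(camera, name): "uv" ([column, row] in pixels, amid what is visible of it).
- pinpoint(camera, name): "uv" ([column, row] in pixels: a listed point, or the origin of a listed thing).
The state is a dict: "time_s": time; "qpos": joint angles; "joint_velocities": joint speeds; "effort": joint torques, N m; "tool_pos": TCP position; "tool_rot": TCP orientation; "force": force on the tool from outside, world axes, zero at the start; "wrist_torque": the same for the moment, N m; "grip_width": finger opening in m.
Only numpy, scipy, OpenCV 4.12 (cv2) and the standard library are available. Lean on these libraries where they do the work, as an engineer would, in place of code of your own. Each camera call takes 0.05 s, during which the arm holds its last target. There are 200 camera calls.

### The job

Clear both pieces of scrap (the dead black power brick wedged in the corner and the cut-off heat sink) off the finished green board in the blue tray into the red scrap bin. Then lay the pink separator sheet flat on the board inside the tray, ready for the next layer; set it down, do not drop it. The board cracks under a push of more than about 80 N, so press lightly, and leave the power module, bottle, spool and screwdriver where they are.

Things in the scene. Friction and masses are not known exactly. Their poses are not given: they have to be found in the camera images.
- tray: Fixed blue open tray, outside 202 (x) x 222 (y) x 42 mm high, walls 6 mm thick. Origin: centre of its underside, z up. The finished green board covers its floor; the board's smooth top is 9 mm above the origin and the walls rise 33 mm above the board. Inside it measures 190 x 210 mm. Nominally its x axis points away from the robot; it may be turned by some 0.2 rad.
- brick: Scrap: loose dead potted power brick, black with a flat dark grey top, 50 (x) x 90 (y) x 30 mm, 0.14 to 0.28 kg. Origin: centre of its underside. It lies on the board in the tray's +x +y corner, a long side within 2.5 mm of the +x wall and an end within 2.5 mm of the +y wall, its top 3 mm lower than the walls: no finger fits behind it. It slides easily; fingertips grip its top.
- brick_center (a point): Centre of the brick, 15 mm above its origin.
- heatsink: Scrap: loose cut-off aluminium heat sink with upright fins, 44 (x) x 90 (y) x 35 mm, about 0.15 kg, its fins running along y. Origin: centre of its underside. It lies on the board nearer the tray's -x -y corner.
- heatsink_center (a point): Centre of the heat sink, 17.5 mm above its origin.
- bin: Fixed red open scrap bin, 200 (x) x 170 (y) x 90 mm high, walls 5 mm. Origin: centre of its underside. It stands to one side of the tray; the grey mat is on the other side, and they change places.
- sheet: Loose stiff pink separator sheet, 160 (x) x 180 (y) x 5 mm, 0.12 kg, with an upright grip tab 10 (x) x 60 (y) mm reaching 55 mm above the sheet's underside. Origin: centre of the sheet's underside; the tab's middle is at x = -50 mm. It lies on the 3 mm thick grey mat. It fits in the tray with 15 mm to spare on each side.
- module: Bystander: aluminium power module for the next layer, 56 (x) x 120 (y) x 30 mm, with a white patch and green and orange strips on top, lying on the grey mat, farther from the robot than the sheet. Origin: centre of its underside.
- cleaner: Bystander: white bottle with a red cap, 48 mm across, 130 mm high, standing beyond the tray. Origin: centre of its foot.
- spool: Bystander: blue solder spool, 60 mm across, 40 mm high, standing beyond the tray. Origin: centre of its underside.
- driver: Bystander: screwdriver lying beyond the tray.
Mind the look-alikes: they are no part of the job. Of the things like the brick, leave any that is brown; of the rest the smaller one is meant.

How it is judged (in metres and radians):
On the way, in this order (a step that is already met when the one before it is completed fails the run):
1. both pieces of scrap are in the bin (x of brick_center in the frame of bin between -0.095 and 0.095 m and y of brick_center in the frame of bin between -0.08 and 0.08 m and z of brick_center in the frame of bin between 0 and 0.09 m and x of heatsink_center in the frame of bin between -0.095 and 0.095 m and y of heatsink_center in the frame of bin between -0.08 and 0.08 m and z of heatsink_center in the frame of bin between 0 and 0.09 m), for 0.2 s.
2. the sheet lies flat on the board in the tray (x of sheet in the frame of tray between -0.02 and 0.02 m and y of sheet in the frame of tray between -0.02 and 0.02 m and z of sheet in the frame of tray between 0.005 and 0.013 m and angle between sheet's own z axis and vertical below 0.06 rad), for 0.2 s.
At the end, for the whole second after the job is handed in: Both pieces of scrap lie in the bin, their centres below its rim; the sheet lies flat (within 0.06 rad) on the board inside the tray, centred within 20 mm in x and y; all at rest (all of step 1 and all of step 2 and linear speed of each of brick, heatsink, sheet below 0.02 m/s); the robot touches nothing.
It fails at once if the brick is pressed on the tray, or the fingers press the tray, with more than 80 N (contact force between any of brick, the fingers and tray above 80 N).
It fails at once if the sheet is let go more than 30 mm above the board (x of sheet in the frame of tray between -0.1 and 0.1 m and y of sheet in the frame of tray between -0.11 and 0.11 m and z of sheet in the frame of tray between 0.042 and 0.5 m and contact force between the fingers and sheet below 0.1 N).
It fails at once if a bystander is moved by more than 30 mm or the bottle tipped over (distance of any of cleaner, spool, driver, module from where it was at the start of the episode above 0.03 m or angle between cleaner's own z axis and vertical above 0.5 rad).
It also fails if it takes over 72 s, if anything falls off the work surface, if the arm or the gripper's body presses on something with over 40 N, if the wrist force passes 120 N, or if a joint passes its speed limit or range.

## Working session

There is one attempt and no reset: what is moved stays moved. The work goes in short steps, Python scripts to look and compute and a tool call to move; the robot and the scene stay as the last step left them, time stands still between calls to the robot, and variables do not carry over. Pictures are saved under pics/ and viewed, about 8 in all and at most 12, crops included, and the job is handed in when it is done.

Besides the shell and the picture viewer there is one more tool, called after "Call:" as name(argument=value, ...) on one line, values as JSON. drive_tool: Moves the arm, as the interface text tells. Its arguments: {"type":"object","properties":{"moves":{"type":"string"},"grip_force":{"type":"number"}},"required":["moves"]}

```bash
ls; mkdir -p pics; cat > h.py <<'E'
from cell import *
import numpy as np, cv2
def world(cam,depth,T=None):
    c=calibration(cam);K=np.array(c["intrinsics"]);T=np.array(c["cam_to_world"]) if T is None else T
    v,u=np.mgrid[0:400,0:640]
    P=np.stack([(u-K[0,2])/K[0,0]*depth,-(v-K[1,2])/K[1,1]*depth,-depth],-1)
    return P@T[:3,:3].T+T[:3,3]
def save(n,im): cv2.imwrite("pics/"+n,np.ascontiguousarray(im[...,::-1]))
E
python3 - <<'E'
from h import *
o=get_obs();print(o)
for c in("top","scene"):
    print({k:np.round(v,3).tolist() for k,v in calibration(c).items() if hasattr(v,'__len__') and not isinstance(v,str)})
    im,d=read_camera(c);save(c+"0.png",im);W=world(c,d);np.save(c+"0.npy",W);np.save(c+"0im.npy",im)
    for n in("tray","brick","heatsink","bin","sheet","module","cleaner","spool","driver"):
        for r in search_frame(c,n)[:3]:
            u,v=[int(round(x)) for x in r["uv"]];print(c,n,round(r["conf"],2),u,v,np.round(W[v,u],3))
E
```

```text
pics
{'time_s': 0.0, 'qpos': array([74.03264336, 18.43904763, -4.01499979, 83.17580282,  1.29565887,
       78.53940422, -3.26003077]), 'joint_velocities': array([ 0.07988182, -0.02942687, -0.00261038,  0.07837207, -0.04210159,
       -0.06405685,  0.13802093]), 'effort': array([-1.53715973e-04, -4.91290390e+01, -4.04249439e-01, -3.12525201e+01,
       -6.41333009e-02,  4.38219379e-02,  1.74181118e-04]), 'tool_pos': array([ 0.18738385, -0.62182717,  0.22145368]), 'tool_rot': array([-1.79891022e+02,  6.54460703e-03,  1.67767286e+01]), 'force': array([ 0.05731366,  0.44094161, -0.02964493]), 'wrist_torque': array([ 0.0192234 , -0.01370948, -0.01593073]), 'grip_width': 0.08713393693277868}
{'intrinsics': [[418.068, 0.0, 323.187], [0.0, 418.068, 196.79], [0.0, 0.0, 1.0]], 'cam_to_world': [[0.017, 0.989, -0.144, 0.414], [-1.0, 0.015, -0.019, -0.013], [-0.017, 0.144, 0.989, 1.189], [0.0, 0.0, 0.0, 1.0]]}
top tray 0.93 336 213 [ 0.539 -0.028  0.01 ]
top brick 0.93 426 126 [ 0.787 -0.278  0.043]
top brick 0.63 285 281 [0.349 0.109 0.032]
top heatsink 0.92 359 227 [ 0.5   -0.092  0.017]
top b
[... 387 characters left out ...]
0.971], [0.672, 0.601, -0.432, -0.456], [0.007, 0.579, 0.815, 0.909], [0.0, 0.0, 0.0, 1.0]]}
scene tray 0.96 304 204 [ 0.535 -0.027  0.01 ]
scene brick 0.94 338 198 [0.604 0.034 0.041]
scene brick 0.94 290 140 [0.353 0.105 0.029]
scene brick 0.69 302 342 [ 0.791 -0.301  0.044]
scene heatsink 0.69 338 198 [0.604 0.034 0.041]
scene heatsink 0.61 281 207 [ 0.511 -0.088  0.038]
scene bin 0.61 203 268 [ 0.482 -0.331  0.007]
scene bin 0.45 335 199 [0.599 0.027 0.039]
scene sheet 0.84 362 124 [0.458 0.322 0.009]
scene module 0.77 400 140 [0.599 0.326 0.033]
scene cleaner 0.63 437 201 [0.813 0.169 0.087]
scene spool 0.71 344 296 [ 0.791 -0.163  0.041]
scene driver 0.55 370 274 [ 0.798 -0.073  0.024]
```

View pics/top0.png

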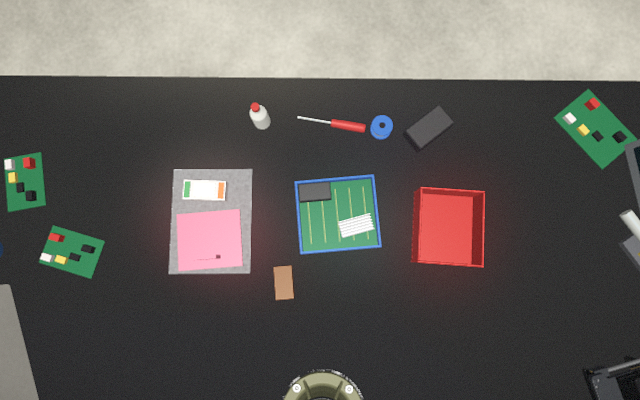

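```bash
python3 - <<'E'
import numpy as np,cv2
im=np.load("top0im.npy")[...,::-1];a=cv2.resize(im[130:300,260:430],None,fx=3,fy=3)
cv2.imwrite("pics/crop0.png",a)
E
```

```text
(no output)
```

View pics/crop0.png

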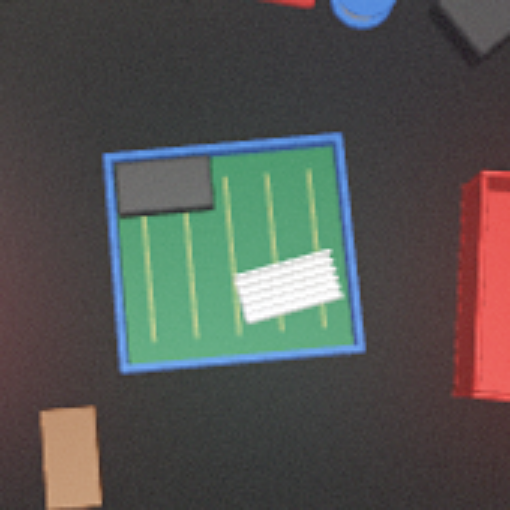

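Brick candidates: the dark one in the tray corner (314,192), the large dark block at (429,128), and the brown block at (284,282). The brown one is excluded and the tray block is the smaller dark one, so that is the target; the crop confirms it sits in the far-left corner. The heat sink is at (356,226), the sheet at (209,240), and the bin at (449,226), to the right.

```bash
cat > fit.py <<'E'
import numpy as np,cv2
def rect(n,m,W):
    p=W[m]; c,s,a=cv2.minAreaRect((p[:,:2]*1000).astype(np.float32))
    print(n,m.sum(),"c",np.round(c,1),"size",np.round(s,1),"ang",round(a,2),"z",np.round(np.percentile(p[:,2],[5,50,95])*1000,1))
    return c,s,a
def clean(m,k=3):
    m=cv2.morphologyEx(m.astype(np.uint8),cv2.MORPH_OPEN,np.ones((2,2)))
    n,l,st,_=cv2.connectedComponentsWithStats(m)
    return l==1+np.argmax(st[1:,4])
def allfit(im,W):
    x,y,z=W[...,0],W[...,1],W[...,2]; r,g,b=[im[...,i].astype(int) for i in range(3)]
    hsv=cv2.cvtColor(im,cv2.COLOR_RGB2HSV);h,s,v=[hsv[...,i] for i in range(3)]
    box=lambda a,b_,c,d:(x>a)&(x<b_)&(y>c)&(y<d)
    T=box(.38,.70,-.18,.15)
    rect("tray",clean(T&(((h>100)&(h<125)&(s>120))|(z>.005))),W)
    rect("trayrim",clean(T&(h>100)&(h<125)&(s>120)&(z>.03)),W)
    rect("board",clean(T&(h>60)&(h<95)&(s>60)&(z<.02)),W)
    rect("brick",clean(T&(s<60)&(v<110)&(z>.025)),W)
    rect("hs",clean(T&(s<60)&(v>130)&(z>.025)),W)
    rect("bin",clean(box(.35,.7,-.5,-.2)&(z>.08)&(r>g+50)),W)
    pk=box(.3,.65,.2,.5)&(r>g+40)&(b>g+10)
    rect("sheet",clean(pk&(z<.02)),W)
    if (pk&(z>.045)).sum()>3: rect("tab",clean(pk&(z>.035)),W)
if __name__=="__main__":
    for c in("top","scene"): print(c);allfit(np.load(c+"0im.npy"),np.load(c+"0.npy"))
E
python3 fit.py; python3 - <<'E'
from h import *
print({k:np.round(v,3).tolist() for k,v in calibration("wrist").items() if not isinstance(v,str)})
E
```

```text
top
tray 5808 c [528.8 -35.2] size [223.  231.3] ang 6.19 z [ 4.3 10.1 43.1]
trayrim 729 c [528.9 -36.3] size [223.  228.1] ang 6.21 z [-1.4 39.  44.2]
board 3345 c [522.4 -33.7] size [210.9 208.3] ang 5.99 z [ 5.   8.8 14.2]
brick 73 c [613.9  17.1] size [22.7 53. ] ang 0.87 z [35.2 39.  41.9]
hs 10 c [467.5 -61.6] size [  7.7 143.9] ang 44.66 z [ 16.8  19.1 672.2]
bin 583 c [ 506.5 -348.1] size [205.8 213.6] ang 86.88 z [-2.5 86.7 91.7]
sheet 3504 c [469.  206.6] size [160.9 426.1] ang 5.79 z [ 3.6  7.7 11.9]
tab 94 c [407.2 330.1] size [ 9.3 72.3] ang 5.72 z [ 7.3 55.6 61.5]
scene
tray 6240 c [ 647.4 -204.3] size [281.3 769.5] ang 32.1 z [ 3.7 12.2 43.4]
trayrim 1096 c [ 658.  -221.8] size [277.5 730.3] ang 32.44 z [22.3 37.6 43.8]
board 2293 c [ 664.9 -229.6] size [203.7 733.3] ang 38.04 z [ 6.3  9.2 15.3]
brick 464 c [ 759.2 -204.1] size [ 72.1 653.5] ang 33.82 z [33.9 39.1 42. ]
hs 571 c [ 701.5 -263.5] size [ 82.5 656.7] ang 47.36 z [19.6 38.4 45.6]
bin 958 c [ 691.5 -337.9] size [190.9 575.7] ang 85.51 z [74.  86.6 91.6]
sheet 1990 c [646.5 -36.5] size [ 209.7 1039. ] ang 26.34 z [ 3.6  7.9 11.1]
tab 110 c [663.4 -39.4] size [  36.7 1034.3] ang 34.43 z [ 9.  44.6 60. ]
{'intrinsics': [[336.126, 0.0, 323.631], [0.0, 336.126, 204.925], [0.0, 0.0, 1.0]], 'T_tool_cam': [[-0.0, 0.96, 0.28, 0.076], [1.0, 0.0, 0.0, -0.001], [-0.0, 0.28, -0.96, -0.163], [0.0, 0.0, 0.0, 1.0]]}
```

```bash
python3 - <<'E'
s=open("fit.py").read()
s=s.replace("""    m=cv2.morphologyEx(m.astype(np.uint8),cv2.MORPH_OPEN,np.ones((2,2)))
""","""    m0=m;m=m.astype(np.uint8)
""").replace("return l==1+np.argmax(st[1:,4])","return (l==1+np.argmax(st[1:,4]))&m0")
open("fit.py","w").write(s)
E
python3 fit.py
```

```text
top
tray 5823 c [531.3 -30.8] size [229.5 233.3] ang 5.62 z [ 5.7 10.4 43.3]
trayrim 737 c [527.3 -31.8] size [221.1 222.1] ang 5.92 z [34.7 41.1 45.1]
board 3361 c [536.5 -30.7] size [189.7 210.1] ang 6.15 z [ 5.   8.6 12.5]
brick 260 c [596.5  34.6] size [48.9 87.7] ang 6.4 z [33.3 39.  42. ]
hs 52 c [482.8 -53.8] size [ 42.2 153.9] ang 43.99 z [27.3 42.6 47.1]
bin 674 c [ 502.9 -329.5] size [171.7 200.4] ang 86.93 z [81.6 88.4 92.1]
sheet 3509 c [459.3 331.2] size [160.6 184. ] ang 5.92 z [ 4.1  7.8 11.6]
tab 94 c [410.3 324.5] size [10.  60.4] ang 5.67 z [45.9 57.2 61.5]
scene
tray 6246 c [521.6 -19.1] size [231.4 257.9] ang 6.2 z [ 5.1 12.3 43.3]
trayrim 1104 c [536.  -33.8] size [204.8 224.9] ang 5.64 z [31.2 40.5 44.1]
board 2305 c [528.  -25.8] size [180.2 196.6] ang 6.0 z [ 6.3  9.1 11.9]
brick 465 c [598.7  28.9] size [44.6 87.6] ang 7.57 z [34.6 39.2 41.9]
hs 579 c [505.2 -85.1] size [45.6 92.5] ang 17.2 z [29.2 40.5 45.6]
bin 973 c [ 502.3 -332.2] size [170.1 202.3] ang 86.69 z [81.3 88.7 92. ]
sheet 2001 c [460.6 331.6] size [167.2 196.9] ang 7.8 z [ 4.3  7.9 11.2]
tab 112 c [411.7 321.8] size [13.  62.8] ang 4.5 z [36.8 53.4 60.2]
```

```bash
cat > go.py <<'E'
import sys
from h import *
from scipy.spatial.transform import Rotation as R
def go(x,y,z,yaw):
    o=get_obs();p=np.array(o["tool_pos"]);r=o["tool_rot"]
    M=R.from_euler("xyz",r,degrees=True).as_matrix()
    print("t",round(o["time_s"],2),"tcp",np.round(p,4),np.round(r,1),"w",round(o["grip_width"],4),"F",np.round(o["force"],1))
    print("shift",np.round(M.T@(np.array([x,y,z])-p),4),"turn",round(-((yaw-r[2]+180)%360-180),1))
if len(sys.argv)==5: go(*map(float,sys.argv[1:]))
E
python3 go.py .505 -.085 .12 107.2
```

```text
t 1.0 tcp [ 0.1876 -0.6224  0.2226] [180.    0.   16.8] w 0.0868 F [-0.  -0.4 -0.2]
shift [ 0.459  -0.4229  0.1025] turn -90.4
```

Call:
drive_tool(moves=".028 -.026 0 -5 1; .056 -.052 0 -11 1; .084 -.078 0 -17 1; .112 -.104 0 -23 1; .140 -.130 0 -29 1; .168 -.156 0 -35 1; .196 -.182 0 -41 1; .224 -.208 0 -47 1", grip_force=25)

```text
time_s: 1.8
tool_pos: [0.3427, -0.3572, 0.2228]
tool_rot: [180.0, 0.0, 64.0]
force: [1.3, -0.2, 1.0]
grip_width: 0.087
```

```bash
python3 go.py .505 -.085 .10 107.2
```

```text
t 1.8 tcp [ 0.3427 -0.3572  0.2228] [180.   0.  64.] w 0.087 F [ 1.3 -0.2  1. ]
shift [0.3159 0.0266 0.1227] turn -43.2
```

Call:
drive_tool(moves=".045 .004 .01 -8 .5; .090 .008 .02 -16 .5; .135 .012 .04 -24 .5; .180 .015 .06 -31 .5; .225 .019 .08 -37 .5; .270 .023 .10 -41 .5; .316 .0266 .12 -43.2 .5; .316 .0266 .1227 -43.2 .5")

```text
time_s: 2.6
tool_pos: [0.5067, -0.0791, 0.0982]
tool_rot: [180.0, -0.3, 107.6]
force: [-0.8, 0.3, -0.3]
grip_width: 0.0654
```

```bash
python3 - <<'E'
from go import *
from scipy.spatial.transform import Rotation as R
go(.505,-.085,.016,107.2)
o=get_obs();im,d=read_camera("wrist");save("w1.png",im)
T=np.eye(4);T[:3,:3]=R.from_euler("xyz",o["tool_rot"],degrees=True).as_matrix();T[:3,3]=o["tool_pos"]
W=world("wrist",d,T@np.array(calibration("wrist")["T_tool_cam"]));np.save("w1.npy",W)
x,y,z=[W[...,i] for i in range(3)]
import fit,cv2
m=(x>.42)&(x<.59)&(y>-.16)&(y<-.02)&(z>.025)&(z<.055)&(d>0)
hsv=cv2.cvtColor(im,cv2.COLOR_RGB2HSV); m&=hsv[...,1]<80
fit.rect("hs",fit.clean(m),W)
E
```

```text
t 2.6 tcp [ 0.5067 -0.0791  0.0982] [180.   -0.3 107.6] w 0.0654 F [-0.8  0.3 -0.3]
shift [-0.0055 -0.0034  0.0821] turn 0.4
hs 791 c [483.8 -89.2] size [ 3.2 88.3] ang 16.25 z [30.9 44.7 46. ]
```

View pics/w1.png

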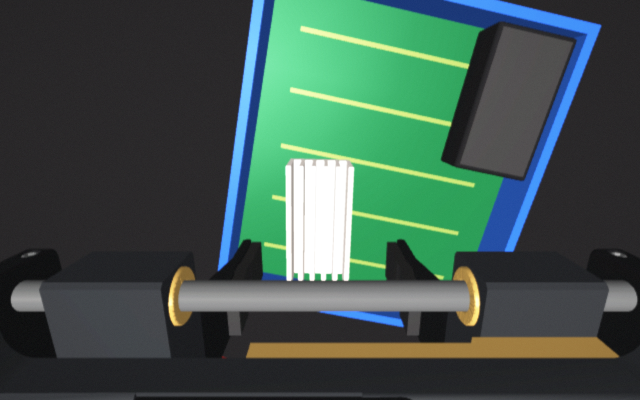

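The heat sink sits centred (x≈320) between the fingers at about 240 and 410, aligned. The brick is at top right, (510,100), and still in its corner.

Call:
drive_tool(moves="-.004 -.0025 .02 0.4 .42; -.004 -.0025 .04 0.4 .42; -.004 -.0025 .06 .4 .42; -.004 -.0025 .075 .4 .42; -.004 -.0025 .081 .4 .42; -.004 -.0025 .081 .4 -1; -.004 -.0025 .081 .4 -1; -.004 -.0025 .081 .4 -1", grip_force=25)

```text
time_s: 3.45
tool_pos: [0.5051, -0.0916, 0.0198]
tool_rot: [179.9, 0.1, 106.6]
force: [1.9, 0.7, -0.2]
grip_width: 0.0453
```

```bash
python3 go.py .503 -.30 .19 90
```

```text
t 3.45 tcp [ 0.5051 -0.0916  0.0198] [1.799e+02 1.000e-01 1.066e+02] w 0.0453 F [ 1.9  0.7 -0.2]
shift [-0.1993 -0.0612 -0.17  ] turn 16.6
```

Call:
drive_tool(moves="0 0 0 0 -1; 0 0 -.03 0 -1; 0 0 -.06 0 -1; 0 0 -.10 0 -1; 0 0 -.13 0 -1; -.03 -.01 -.14 3 -1; -.06 -.02 -.14 6 -1; -.10 -.03 -.14 10 -1")

```text
time_s: 4.25
tool_pos: [0.5035, -0.1969, 0.1587]
tool_rot: [-180.0, 0.0, 96.5]
force: [1.0, 0.5, -1.1]
grip_width: 0.0441
```

```bash
python3 go.py .455 -.33 .15 87
```

```text
t 4.25 tcp [ 0.5035 -0.1969  0.1587] [-180.     0.    96.5] w 0.0441 F [ 1.   0.5 -1.1]
shift [-0.1268 -0.0632  0.0088] turn 9.5
```

Call:
drive_tool(moves="-.03 -.015 0 3 -1; -.06 -.03 0 6 -1; -.09 -.045 0 9 -1; -.127 -.063 0 9.5 -1; -.127 -.063 .01 9.5 -1; -.127 -.063 .05 9.5 -1; -.127 -.063 .09 9.5 -1; -.127 -.063 .113 9.5 -1")

```text
time_s: 5.05
tool_pos: [0.4523, -0.329, 0.041]
tool_rot: [-179.7, -0.2, 86.9]
force: [-0.5, 0.6, -1.5]
grip_width: 0.0437
```

Call:
drive_tool(moves="0 0 0 0 -1; 0 0 0 0 .3; 0 0 0 0 .3; 0 0 0 0 .3; 0 0 -.04 0 .3; 0 0 -.08 0 .3; 0 0 -.12 0 0; 0 0 -.12 0 -1")

```text
time_s: 5.85
tool_pos: [0.46, -0.3316, 0.1739]
tool_rot: [179.4, 0.5, 87.1]
force: [1.1, -0.3, 0.3]
grip_width: 0.0473
```

```bash
python3 - <<'E'
from go import *
go(.592,.037,.06,96)
im,d=read_camera("top");W=world("top",d);save("t2.png",im)
for n in("heatsink","brick"):
    for r in search_frame("top",n)[:3]:
        u,v=map(int,r["uv"]);print(n,r["conf"],u,v,W[v,u])
E
```

```text
t 5.85 tcp [ 0.46   -0.3316  0.1739] [179.4   0.5  87.1] w 0.0473 F [ 1.1 -0.3  0.3]
shift [0.3758 0.1118 0.1119] turn -8.9
heatsink 0.97 442 245 [ 0.45420852 -0.32358114  0.0130768 ]
brick 0.91 282 282 [0.34612469 0.11706454 0.03259204]
brick 0.78 425 128 [ 0.78068757 -0.27506449  0.04484734]
brick 0.57 314 194 [0.58977825 0.03505615 0.03068114]
```

Call:
drive_tool(moves=".045 .014 0 0 -1; .09 .027 0 -1 -1; .135 .04 0 -3 -1; .18 .054 0 -5 -1; .225 .068 0 -7 -1; .27 .081 .02 -8.9 -1; .315 .095 .04 -8.9 -1; .36 .108 .07 -8.9 -1")

```text
time_s: 6.8
tool_pos: [0.5805, 0.0208, 0.099]
tool_rot: [180.0, -0.0, 96.0]
force: [1.3, -0.3, 0.7]
grip_width: 0.0005
```

```bash
python3 go.py .597 .034 .045 96
```

```text
t 6.8 tcp [0.5805 0.0208 0.099 ] [180.  -0.  96.] w 0.0005 F [ 1.3 -0.3  0.7]
shift [0.0114 0.0178 0.054 ] turn 0.0
```

Call:
drive_tool(moves=".011 .0165 .01 0 -1; .011 .0165 .03 0 -1; .011 .0165 .05 0 -1; .011 .0165 .056 0 -1; .011 .0165 .058 0 -1; .011 .0165 .06 0 -1; .011 .0165 .06 0 -1; .011 .0165 .06 0 -1")

```text
time_s: 7.6
tool_pos: [0.596, 0.0312, 0.0408]
tool_rot: [179.9, 0.0, 96.0]
force: [0.6, 0.3, -0.7]
grip_width: 0.0007
```

Call:
drive_tool(moves="0 0 .001 0 -1; 0 0 .002 0 -1; 0 0 .003 0 -1; 0 0 .004 0 -1; 0 0 .004 0 -1; 0 0 .004 0 -1; 0 0 .004 0 -1; 0 0 .004 0 -1")

```text
time_s: 8.4
tool_pos: [0.5974, 0.0315, 0.0394]
tool_rot: [179.8, 0.1, 96.0]
force: [-4.1, -0.7, 15.2]
grip_width: 0.0007
```

Call:
drive_tool(moves="0 -.003 .0005 0 -1; -.002 -.008 .0005 0 -1; -.005 -.014 .0005 0 -1; -.009 -.021 .0005 0 -1; -.013 -.028 .0005 0 -1; -.017 -.035 .0005 0 -1; -.021 -.042 .0005 0 -1; -.025 -.048 .0005 0 -1")

```text
time_s: 9.2
tool_pos: [0.5547, 0.0028, 0.0394]
tool_rot: [179.4, 0.0, 96.0]
force: [3.0, 2.9, 13.5]
grip_width: 0.0002
```

```bash
python3 - <<'E'
from go import *
im,d=read_camera("scene");W=world("scene",d);save("s3.png",im)
import fit,cv2
x,y,z=[W[...,i] for i in range(3)]
hsv=cv2.cvtColor(im,cv2.COLOR_RGB2HSV)
m=(x>.42)&(x<.64)&(y>-.14)&(y<.09)&(z>.03)&(z<.046)&(hsv[...,1]<60)&(hsv[...,2]<110)
fit.rect("brick",fit.clean(m),W)
E
```

```text
brick 314 c [560.1 -11.1] size [48.5 64.9] ang 6.22 z [33.8 39.1 42.3]
```

View pics/s3.png

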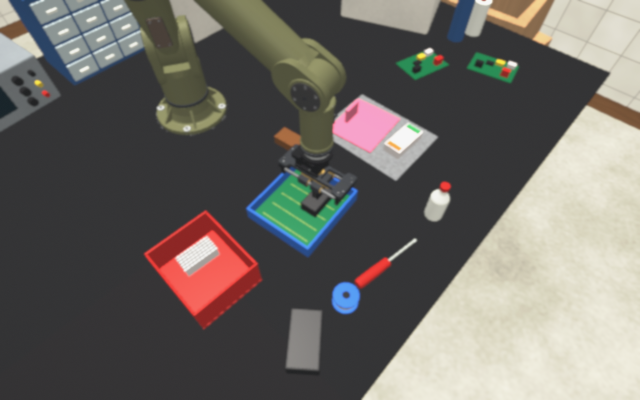

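The brick (315,203) followed the fingertips away from the corner, and the heat sink (198,255) is in the bin. Next: lift, open and locate the brick.

Call:
drive_tool(moves="0 0 -.02 0 -1; 0 0 -.05 0 -1; -.03 0 -.065 0 0; -.06 0 -.065 0 .65; -.08 0 -.065 0 .65; -.08 0 -.065 0 .65; -.08 0 -.065 0 .65; -.08 0 -.065 0 .65")

```text
time_s: 10.05
tool_pos: [0.5585, -0.0762, 0.1005]
tool_rot: [180.0, -0.0, 96.1]
force: [-0.7, 0.8, -0.1]
grip_width: 0.0408
```

```bash
python3 - <<'E'
from go import *
import fit,cv2
o=get_obs();im,d=read_camera("wrist");save("w4.png",im)
T=np.eye(4);T[:3,:3]=R.from_euler("xyz",o["tool_rot"],degrees=True).as_matrix();T[:3,3]=o["tool_pos"]
Ww=world("wrist",d,T@np.array(calibration("wrist")["T_tool_cam"]))
for n in("wrist","top"):
    if n=="wrist": W=Ww
    else: im,d=read_camera(n);W=world(n,d)
    x,y,z=[W[...,i] for i in range(3)];hsv=cv2.cvtColor(im,cv2.COLOR_RGB2HSV)
    m=(x>.42)&(x<.64)&(y>-.14)&(y<.09)&(z>.033)&(z<.046)&(hsv[...,1]<60)&(hsv[...,2]<130)&(d>0)
    fit.rect(n,fit.clean(m),W)
go(.556,.004,.016,96)
E
```

```text
wrist 3981 c [554.7   2.5] size [48.5 87.9] ang 6.07 z [39.1 40.3 41.4]
top 546 c [554.8   4.9] size [48.2 87.7] ang 6.33 z [35.5 38.8 42.7]
t 10.15 tcp [ 0.5585 -0.0763  0.1005] [180.   -0.   96.1] w 0.0487 F [-1.  -0.3 -0.2]
shift [0.0801 0.006  0.0845] turn 0.1
```

Call:
drive_tool(moves=".03 .002 0 0 .65; .06 .004 0 0 .65; .079 .0046 0 0 .65; .079 .0046 0 0 .65; .079 .0046 .03 0 .65; .079 .0046 .055 0 .65; .079 .0046 .075 0 .65; .079 .0046 .084 0 .65", grip_force=40)

```text
time_s: 10.95
tool_pos: [0.5535, 0.0001, 0.0144]
tool_rot: [-179.8, -0.0, 96.0]
force: [-0.3, 0.1, 0.7]
grip_width: 0.0715
```

Call:
drive_tool(moves="0 0 0 0 .65; 0 0 0 0 -1; 0 0 0 0 -1; 0 0 0 0 -1; 0 0 0 0 -1; 0 0 -.03 0 -1; 0 0 -.07 0 -1; 0 0 -.12 0 -1")

```text
time_s: 11.75
tool_pos: [0.5531, 0.0009, 0.1361]
tool_rot: [-179.8, -0.1, 96.0]
force: [1.6, -0.4, -0.8]
grip_width: 0.0496
```

```bash
python3 go.py .552 -.335 .15 87
```

```text
t 11.75 tcp [0.5531 0.0009 0.1361] [-1.798e+02 -1.000e-01  9.600e+01] w 0.0496 F [ 1.6 -0.4 -0.8]
shift [-0.3339 -0.0362 -0.0141] turn 9.0
```

Call:
drive_tool(moves="-.03 -.005 -.02 1 -1; -.07 -.01 -.03 3 -1; -.115 -.016 -.03 5 -1; -.16 -.022 -.03 7 -1; -.205 -.028 -.03 9 -1; -.25 -.036 -.03 9 -1; -.295 -.041 -.03 9 -1; -.334 -.045 -.03 9 -1")

```text
time_s: 12.55
tool_pos: [0.5439, -0.3388, 0.1663]
tool_rot: [-180.0, 0.1, 86.9]
force: [0.5, 0.3, -1.1]
grip_width: 0.0498
```

```bash
python3 go.py .543 -.333 .04 87
```

```text
t 12.55 tcp [ 0.5439 -0.3388  0.1663] [-1.80e+02  1.00e-01  8.69e+01] w 0.0498 F [ 0.5  0.3 -1.1]
shift [ 0.0059 -0.0011  0.1263] turn -0.1
```

Call:
drive_tool(moves=".002 -.001 .02 0 -1; .002 -.001 .06 0 -1; .002 -.001 .10 0 -1; .002 -.001 .122 0 -1; .002 -.001 .122 0 -1; .002 -.001 .122 0 .35; .002 -.001 .122 0 .35; .002 -.001 .122 0 .35")

```text
time_s: 13.35
tool_pos: [0.5456, -0.3347, 0.047]
tool_rot: [179.8, 0.1, 87.0]
force: [0.2, 0.4, -0.1]
grip_width: 0.0582
```

Call:
drive_tool(moves="0 0 -.03 0 .35; 0 0 -.07 0 .35; 0 0 -.12 0 .35; .04 0 -.15 0 .35; .08 0 -.17 0 .35; .13 0 -.17 0 .35; .18 0 -.17 0 .35; .23 0 -.17 0 .35")

```text
time_s: 14.15
tool_pos: [0.5567, -0.1023, 0.2166]
tool_rot: [179.8, 0.1, 87.0]
force: [1.1, -0.1, -0.3]
grip_width: 0.0592
```

```bash
python3 - <<'E'
from go import *
import fit,cv2
go(.410,.325,.18,95.9)
im,d=read_camera("top");W=world("top",d);save("t5.png",cv2.resize(im[150:300,150:510],None,fx=2,fy=2))
fit.allfit(im,W)
E
```

```text
t 14.15 tcp [ 0.5567 -0.1023  0.2166] [1.798e+02 1.000e-01 8.700e+01] w 0.0592 F [ 1.1 -0.1 -0.3]
shift [ 0.419  -0.1693  0.0353] turn -8.9
tray 14333 c [508.5 -33.5] size [275.5 236.1] ang 6.03 z [  6.9 628.9 662.7]
trayrim 464 c [533.9  -6.2] size [202.7 172.5] ang 5.92 z [35.2 41.3 45.2]
board 3255 c [534.2  -9.6] size [189.2 168. ] ang 5.82 z [ 4.7  8.7 12.6]
brick 467 c [526.1 -62.8] size [ 45.4 240.6] ang 76.75 z [308.4 386.8 616.6]
hs 567 c [484.2 -71.2] size [ 50.3 174.9] ang 66.31 z [620.2 624.  626.6]
bin 463 c [ 502.2 -336.3] size [158.1 200.9] ang 86.33 z [81.5 88.2 91.9]
sheet 3523 c [459.3 331.7] size [160.8 184.5] ang 5.94 z [ 4.   7.8 11.6]
tab 93 c [410.4 323.6] size [10.  59.5] ang 5.95 z [48.8 57.8 61. ]
```

View pics/t5.png

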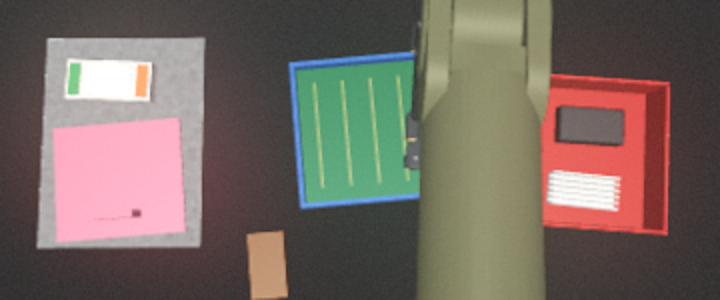

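Both scraps lie in the bin: brick at (590,125) and heat sink at (585,190) in the crop, and the tray is empty. Next is the sheet.

Call:
drive_tool(moves=".045 -.018 0 -1 .35; .09 -.036 0 -2 .35; .135 -.054 0 -3 .35; .18 -.072 0 -4 .35; .225 -.091 0 -5 .35; .27 -.109 0 -6 .35; .315 -.127 0 -7 .35; .36 -.145 .02 -8.9 .35", grip_force=40)

```text
time_s: 15.0
tool_pos: [0.4323, 0.2638, 0.1988]
tool_rot: [179.5, -0.0, 95.9]
force: [0.7, 0.2, -0.7]
grip_width: 0.0585
```

Call:
drive_tool(moves=".03 -.01 .01 0 .2; .055 -.02 .02 0 .2; .055 -.02 .03 0 .2; .055 -.02 .05 0 .2; .055 -.02 .06 0 .2; .055 -.02 .06 0 .2; .055 -.02 .06 0 .2; .055 -.02 .06 0 .2")

```text
time_s: 15.8
tool_pos: [0.4064, 0.3136, 0.1364]
tool_rot: [179.9, -0.0, 95.8]
force: [0.2, 0.1, 0.0]
grip_width: 0.0523
```

```bash
python3 - <<'E'
from go import *
import fit,cv2
go(.410,.325,.025,95.9)
o=get_obs();im,d=read_camera("wrist");save("w6.png",im)
T=np.eye(4);T[:3,:3]=R.from_euler("xyz",o["tool_rot"],degrees=True).as_matrix();T[:3,3]=o["tool_pos"]
W=world("wrist",d,T@np.array(calibration("wrist")["T_tool_cam"]))
x,y,z=[W[...,i] for i in range(3)];r,g,b=[im[...,i].astype(int) for i in range(3)]
m=(r>g+40)&(b>g+10)&(z>.04)&(z<.065)&(d>0)
if m.sum()>10: fit.rect("tab",fit.clean(m),W)
E
```

```text
t 15.8 tcp [0.4064 0.3136 0.1364] [179.9  -0.   95.8] w 0.0523 F [0.2 0.1 0. ]
shift [0.0109 0.0046 0.1114] turn -0.1
tab 1138 c [409.3 323.5] size [ 9.9 60.7] ang 5.81 z [57.4 59.1 60.1]
```

View pics/w6.png

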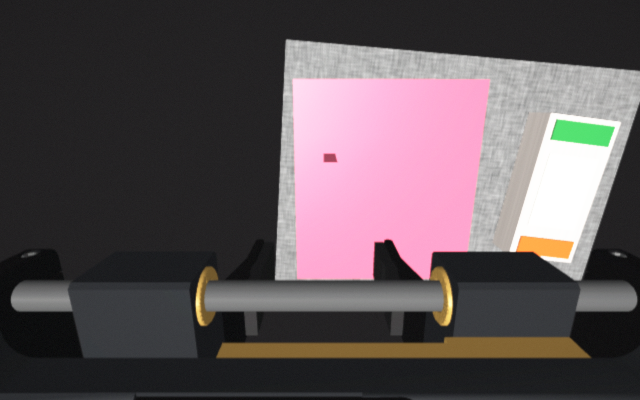

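The wrist view shows the tab (end at 330,158) lying between the fingers, with the module clear at (565,190).

Call:
drive_tool(moves=".0105 .0037 .03 0 .2; .0105 .0037 .06 0 .2; .0105 .0037 .085 0 .2; .0105 .0037 .10 0 .2; .0105 .0037 .109 0 .2; .0105 .0037 .109 0 .2; .0105 .0037 .109 0 -.2; .0105 .0037 .109 0 -.5")

```text
time_s: 16.65
tool_pos: [0.409, 0.325, 0.0276]
tool_rot: [179.9, -0.0, 95.9]
force: [-0.2, 0.2, -0.4]
grip_width: 0.0431
```

Call:
drive_tool(moves="0 0 0 0 -1; 0 0 0 0 -1; 0 0 0 0 -1; 0 0 0 0 -1; 0 0 -.01 0 -1; 0 0 -.03 0 -1; 0 0 -.06 0 -1; 0 0 -.09 0 -1")

```text
time_s: 17.45
tool_pos: [0.4075, 0.3242, 0.1174]
tool_rot: [-179.9, 0.0, 95.9]
force: [1.3, 0.2, -0.4]
grip_width: 0.0095
```

Call:
drive_tool(moves="0 0 -.01 0 -1; 0 0 -.01 0 -1; 0 0 -.01 0 -1; 0 0 -.01 0 -1; 0 0 -.01 0 -1; 0 0 -.01 0 -1; 0 0 -.01 0 -1; 0 0 -.01 0 -1")

```text
time_s: 18.25
tool_pos: [0.408, 0.3243, 0.1261]
tool_rot: [-180.0, 0.0, 95.9]
force: [0.0, -1.4, -0.8]
grip_width: 0.0098
```

```bash
python3 - <<'E'
from go import *
import fit,cv2
go(.5,0,.15,96)
T=np.eye(4);o=get_obs()
for n in("wrist","top","scene"):
    im,d=read_camera(n)
    if n=="wrist":
        T[:3,:3]=R.from_euler("xyz",o["tool_rot"],degrees=True).as_matrix();T[:3,3]=o["tool_pos"]
        W=world("wrist",d,T@np.array(calibration("wrist")["T_tool_cam"]))
    else: W=world(n,d)
    save("lift_%s.png"%n,im)
    x,y,z=[W[...,i] for i in range(3)];r,g,b=[im[...,i].astype(int) for i in range(3)]
    m=fit.clean((r>g+40)&(b>g+10)&(z>.05)&(z<.14)&(d>0)&(x>.3)&(y>.15)&(y<.5))
    fit.rect(n,m,W)
    A=np.c_[W[m][:,:2],np.ones(m.sum())];c=np.linalg.lstsq(A,W[m][:,2],rcond=None)[0];e=W[m][:,2]-A@c;k=abs(e)<.006
    print("plane",np.round(np.linalg.lstsq(A[k],W[m][k][:,2],rcond=None)[0],4))
E
```

```text
t 18.25 tcp [0.408  0.3243 0.1261] [-180.     0.    95.9] w 0.0098 F [ 0.  -1.4 -0.8]
shift [-0.3321  0.0582 -0.0239] turn -0.1
wrist 50081 c [453.8 362.4] size [160.8 112.5] ang 5.83 z [106.4 107.4 108.6]
plane [-0.0023  0.0003  0.1084]
top 2249 c [457.9 330.6] size [159.9 182. ] ang 5.94 z [103.  106.2 109.7]
plane [-0.0012  0.0023  0.1061]
scene 2114 c [458.8 327.7] size [162.2 184.4] ang 5.58 z [103.7 106.5 109.8]
plane [-0.0033  0.0006  0.1078]
```

View pics/lift_scene.png

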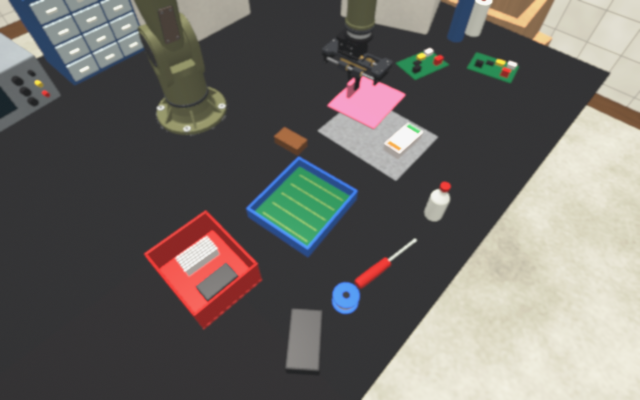

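The sheet (366,102) hangs level in the gripper. Both scraps are in the bin and the tray is empty.

```bash
python3 - <<'E'
from go import *
import fit
im=cv2.imread("pics/lift_scene.png")[...,::-1].copy()
go(.486,-.0384,.126,96.1)
im,d=read_camera("top");W=world("top",d)
fit.allfit(im,W)
E
```

```text
t 18.4 tcp [0.4082 0.3243 0.1263] [-180.     0.    95.9] w 0.0096 F [-0.8  0.3 -1.9]
shift [-3.688e-01  4.030e-02  3.000e-04] turn -0.2
tray 5745 c [531.7 -31.5] size [229.8 232.7] ang 5.99 z [ 5.5  9.3 42.1]
trayrim 741 c [527.1 -31.8] size [220.8 222.1] ang 5.9 z [33.9 41.2 45.1]
board 4408 c [536.3 -30.7] size [188.9 210.4] ang 5.95 z [ 4.7  8.6 12.4]
brick 2 c [414.2 -13.1] size [0. 0.] ang 0.0 z [1189.2 1189.2 1189.2]
hs 2 c [414.2 -13.1] size [0. 0.] ang 0.0 z [1189.2 1189.2 1189.2]
bin 663 c [ 502.8 -330.2] size [172.  200.1] ang 86.92 z [81.8 88.4 92.3]
sheet 9 c [472.4 466.3] size [22.7  2.2] ang 1.99 z [-3.6 -0.4  1.4]
tab 2366 c [457.9 330.1] size [160.  181.5] ang 6.01 z [103.2 106.5 126.5]
```

Tray centre is confirmed at about (536.3, -31) mm, yaw 6.0°.

Call:
drive_tool(moves="-.015 .001 0 0 -1; -.04 .004 0 0 -1; -.075 .008 0 0 -1; -.11 .012 0 0 -1; -.145 .016 0 0 -1; -.18 .02 0 0 -1; -.215 .024 0 0 -1; -.25 .028 0 0 -1")

```text
time_s: 19.25
tool_pos: [0.4619, 0.077, 0.1267]
tool_rot: [180.0, 0.0, 95.9]
force: [0.0, 0.5, -1.2]
grip_width: 0.0096
```

Call:
drive_tool(moves="-.035 .004 0 0 -1; -.065 .007 0 0 -1; -.09 .01 0 0 -1; -.108 .012 0 0 -1; -.118 .0123 0 0 -1; -.118 .0123 0 0 -1; -.118 .0123 0 0 -1; -.118 .0123 0 0 -1")

```text
time_s: 20.05
tool_pos: [0.4858, -0.0362, 0.1264]
tool_rot: [-180.0, -0.0, 96.0]
force: [0.3, -0.1, -1.0]
grip_width: 0.0095
```

```bash
python3 - <<'E'
from go import *
import fit
go(.486,-.0375,.035,96)
for n in("top","scene"):
    im,d=read_camera(n);W=world(n,d);save("over_%s.png"%n,im)
    x,y,z=[W[...,i] for i in range(3)];r,g,b=[im[...,i].astype(int) for i in range(3)]
    fit.rect(n,fit.clean((r>g+40)&(b>g+10)&(z>.08)&(z<.14)&(x>.3)&(y>-.2)&(y<.2)),W)
E
```

```text
t 20.05 tcp [ 0.4858 -0.0362  0.1264] [-180.   -0.   96.] w 0.0095 F [ 0.3 -0.1 -1. ]
shift [-0.0014  0.0001  0.0914] turn -0.0
top 1107 c [535.9 -29.6] size [159.9 178.5] ang 6.01 z [103.1 106.5 109.8]
scene 3060 c [535.6 -33. ] size [162.1 182.2] ang 5.71 z [104.3 106.7 109.5]
```

Call:
drive_tool(moves="-.001 0 .015 0 -1; -.001 0 .03 0 -1; -.001 0 .045 0 -1; -.001 0 .06 0 -1; -.001 0 .07 0 -1; -.001 0 .08 0 -1; -.001 0 .087 0 -1; -.001 0 .087 0 -1")

```text
time_s: 20.95
tool_pos: [0.4854, -0.0385, 0.0384]
tool_rot: [-179.9, -0.0, 95.9]
force: [-1.0, -0.2, -1.6]
grip_width: 0.0096
```

Call:
drive_tool(moves="0 0 .001 0 -1; 0 0 .002 0 -1; 0 0 .003 0 -1; 0 0 .004 0 -1; 0 0 .005 0 -1; 0 0 .0055 0 -1; 0 0 .0055 0 -1; 0 0 .0055 0 -1")

```text
time_s: 21.75
tool_pos: [0.4861, -0.0386, 0.0339]
tool_rot: [180.0, 0.0, 95.9]
force: [-0.4, 0.0, -0.1]
grip_width: 0.0099
```

Call:
drive_tool(moves="0 0 .0005 0 -1; 0 0 .0005 0 -.4; 0 0 .0005 0 -.4; 0 0 .0005 0 -.4; 0 0 .0005 0 -.4; 0 0 -.02 0 -.4; 0 0 -.05 0 -.4; 0 0 -.09 0 -.4")

```text
time_s: 22.55
tool_pos: [0.4846, -0.0384, 0.1235]
tool_rot: [-179.8, -0.1, 95.9]
force: [0.2, -0.7, 0.0]
grip_width: 0.026
```

Call:
drive_tool(moves=".02 0 -.03 0 -.4; .06 0 -.06 0 -.4; .10 0 -.08 0 -.4; .14 0 -.08 0 -.4; .18 0 -.08 0 -.4; .22 0 -.08 0 -.4; .26 0 -.08 0 -.4; .26 0 -.08 0 -.4")

```text
time_s: 23.35
tool_pos: [0.4573, 0.2268, 0.2044]
tool_rot: [180.0, -0.2, 96.4]
force: [-1.7, -0.1, 0.2]
grip_width: 0.0261
```

```bash
python3 - <<'E'
from go import *
import fit
go(.486,-.0375,.035,96)
for n in("top","scene"):
    im,d=read_camera(n);W=world(n,d);save("end_%s.png"%n,im)
    x,y,z=[W[...,i] for i in range(3)];r,g,b=[im[...,i].astype(int) for i in range(3)]
    T=(x>.38)&(x<.7)&(y>-.2)&(y<.15)
    m=fit.clean(T&(r>g+40)&(b>g+10)&(z<.025));fit.rect(n+" sheet",m,W)
    print("plane",np.round(np.linalg.lstsq(np.c_[W[m][:,:2],np.ones(m.sum())],W[m][:,2],rcond=None)[0],4))
    hsv=cv2.cvtColor(im,cv2.COLOR_RGB2HSV);fit.rect(n+" rim",fit.clean(T&(hsv[...,0]>100)&(hsv[...,0]<125)&(hsv[...,1]>120)&(z>.03)),W)
    for k in("brick","heatsink","module","cleaner","spool","driver"):
        for q in search_frame(n,k)[:3]:
            u,v=[int(round(t)) for t in q["uv"]];print(k,round(q["conf"],2),np.round(W[v,u],3))
E
```

```text
t 23.35 tcp [0.4573 0.2268 0.2044] [180.   -0.2  96.4] w 0.0261 F [-1.7 -0.1  0.2]
shift [-0.2665 -0.0011  0.1684] turn 0.4
top sheet 3424 c [536.1 -32.3] size [158.9 178.5] ang 5.92 z [ 9.9 13.6 17.3]
plane [-0.0005  0.0016  0.0139]
top rim 121 c [526.9  37.4] size [111.2 220.5] ang 87.34 z [36.7 41.8 44.8]
brick 0.83 [ 0.781 -0.276  0.043]
brick 0.66 [0.346 0.118 0.027]
brick 0.56 [ 0.539 -0.332  0.032]
heatsink 0.83 [ 0.454 -0.327  0.01 ]
heatsink 0.62 [ 0.55  -0.331  0.035]
module 0.58 [0.61  0.363 0.033]
module 0.37 [ 0.465 -0.319  0.011]
cleaner 0.9 [0.792 0.188 0.089]
spool 0.95 [ 0.796 -0.149  0.039]
driver 0.91 [ 0.786 -0.062  0.021]
scene sheet 3116 c [536.9 -35. ] size [161.9 181.8] ang 5.85 z [11.1 14.  16.8]
plane [-0.0031  0.0006  0.0157]
scene rim 1066 c [536.1 -33.2] size [204.4 225.5] ang 5.92 z [31.1 40.4 44.1]
brick 0.9 [0.353 0.1   0.028]
brick 0.84 [ 0.552 -0.328  0.035]
brick 0.68 [ 0.477 -0.331  0.006]
heatsink 0.88 [ 0.473 -0.335  0.042]
module 0.94 [0.604 0.317 0.035]
module 0.57 [ 0.482 -0.334  0.007]
cleaner 0.6 [0.822 0.174 0.086]
spool 0.9 [ 0.792 -0.168  0.039]
driver 0.68 [ 0.8   -0.06   0.023]
```

View pics/end_scene.png

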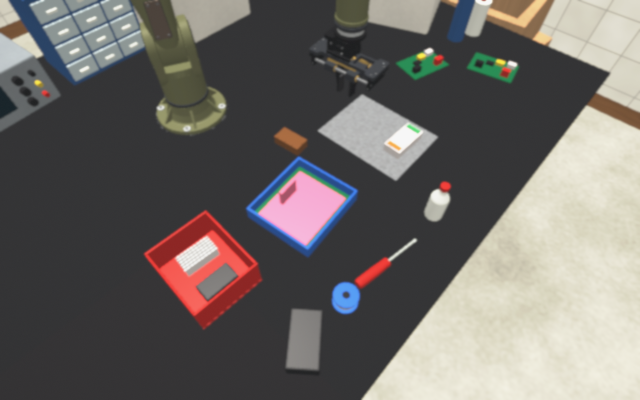

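The sheet lies flat and centred in the tray (303,205). Both scraps are in the bin and the bystanders are in place, so I am handing in.

```bash
python3 -c "
from cell import *
print(sign_off())"
```

```text
the job is handed in; nothing more can be done
None
```

The job is handed in at about 24 s of the 72 s allowed. Both pieces of scrap are in the red bin and the pink sheet lies flat in the tray.

**What I did**
- **Heat sink:** I gripped it across its fins and lowered it into the bin.
- **Brick:** I pressed on its top at about 15 N, dragged it out of the corner, then gripped it and put it in the bin beside the heat sink.
- **Sheet:** I lifted it by its tab, kept it level, and lowered it until it just touched the board before letting go.

**Last checks**
- **Sheet position:** its centre is within about 2 mm of the tray's centre. Its top measures about 14 mm high, as expected when it lies on the board, and its tilt is about 0.003 rad.
- **Scrap and bystanders:** both pieces show in the bin. The module, bottle, spool and screwdriver look unmoved.
- **Gripper:** it was clear of everything when I handed in.
- **Disagreements:** the networks also reported the two look-alike blocks as the brick, and gave a few false hits in the bin. I ruled these out from the pictures. The top camera's final view of the tray rim was partly hidden by the arm, so I relied on the scene camera there.

The hand-in gives no verdict, so these checks are the only confirmation.

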